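Bring the bottle round to the guard window and hold the carousel

ROBOT

A 6-joint arm with a two-finger parallel gripper is mounted at the origin on a cart in front of the work surface, level with it; the furniture and walls round the work are solid. World frame = base frame: x ahead of the robot, y to its left, z up, the work surface at z = 0. Lengths are in m, angles in rad, forces in N, time in s.
With the tool pointing down it reaches from about 0.15 to 0.775 m from the base axis. Payload 6.1 kg.
Tool frame: the origin (TCP) lies at the very end of the fingers, on their centre line; the grasp point (between the pads) lies 19 mm behind it; z points along the fingers, y is the line along which they close (so a half turn about z gives the same grasp; the last joint's range is limited). The gripper opens to 85 mm and grips with 20 to 120 N. Pads are 22 mm wide; open, the fingers measure 114 mm over their backs; the gripper's body (76 mm by 85 mm) begins 54 mm behind the grasp point. The pads swing forward as they close: fully open they stand 13 mm farther back than shut.
Start: joints at [1.175, 0.126, -0.04, 1.405, 0, 1.571], TCP at [0.202, 0.484, 0.231] pointing down, gripper open.
Joint ranges: [-2.72, 2.72], [-0.95, 1.95], [-1.27, 1.35], [-1.78, 2.02], [-1.46, 1.47], [-3.14, 3.14]. Speed limits (rad/s): [2.39, 2.39, 3.01, 3.14, 3.14, 3.14].

INTERFACE

Orientations are given as [roll, pitch, yaw] about the fixed x, y, z axes, in that order (R = Rz(yaw) Ry(pitch) Rx(roll)).
In Python, from cell import bot, optics gives the robot as it stands.
- The arm moves only by the shell command python3 -m handwheel 'ROWS' [FORCE]. ROWS is a JSON object of lists of equal length, an entry for each row: "linear": the shift along the tool's x, y, z as a fraction of full scale, a list of three; "delta_rot": the turn, a rotation vector about the tool's x, y, z as a fraction of full scale, a list of three; "claw": the gripper's target within -1 to 1 (shut at 1, half-way at 0, fully open at -1). A call has 1 to 20 rows; each row shifts and turns the commanded pose from where the row before left it, along the tool's axes as they then stand; what a row does not reach is not made up. Full scale, the value 1, is 0.025 m for a shift and 4 degrees for a turn. A row lasts 1/12 s, in which the tool goes at most 41.7 mm and 7.16 degrees, less where a joint would pass 70% of its speed; a pose out of reach is approached as far as the arm can. A call with a number of a shift or a turn outside -1 to 1 is refused whole. A call with a gripper value outside its range is refused whole. The fingers move at their own pace and stop on an object; FORCE is the grip in N (left out, the last holds). Time passes only in rows, so rows that do not move let the fingers close. It gives the time, the measured TCP pose, the force, the opening and the grip force at its end, in the units of the state.
- bot.get_state(): the state, without advancing time (a new reading comes with each control period).
- optics.snapshot(name): name is "side" or "top"; returns the picture (384x512x3 uint8, red, green, blue); there is no depth.
- optics.camera_model(name): a dict with "intrinsics" (3x3 intrinsics, pixels), "k1" (the pictures are not rectified: a ray, as slopes to the right and down, at radius r is drawn at 1 + k1 r^2 times it, then the intrinsics apply), "R" (3x3) and "t" (3): a world point X has camera coordinates R X + t. Camera axes: x right, y down, z forward; pixel columns grow to the right and rows downward; lengths in m; the calibration is good to about 2 mm. A picture is of the moment at which its call begins. camera_model takes no time and is no camera call.
- bot.finish_job(): hands the job in; it is judged then, once.
The state is a dict: "time": time; "qpos": joint angles; "joint_velocities": joint speeds; "joint_efforts": joint torques, N m; "eef_pos": TCP position; "eef_rot": TCP orientation; "force": force on the tool from outside, world axes, zero at the start; "torque": the same for the moment, N m; "opening": finger opening in m; "gripper_force": force on a finger pad.
Only numpy, scipy, OpenCV 4.12 (cv2) and the standard library are available. Lean on these libraries where they do the work, as an engineer would, in place of code of your own. Each camera call takes 0.05 s, during which the arm holds its last target. There are 200 camera calls.

TASK

First slide the shutter of the splash guard open, all the way to its stop. Then take the crank knob of the reagent carousel and turn the carousel until the brown bottle (the only wide one, the others are thin tubes) stands right behind the open window, centred in it, and keep the knob gripped and still so that I can draw from the bottle: finish while holding it, do not let go. Leave the beaker, the dish and the syringe beside the stand where they are.

Things in the scene. Friction and masses are not known exactly. Their poses are not given: they have to be found in the camera images.
- stand: Fixed stand, foot plate about 270 mm square. Origin on the carousel's axis at table height, z up. Its splash guard, an upright metal screen 80 mm high, 270 mm wide, stands along y at x = -132 mm (robot's side), with a window 68 mm wide at y = 0. Guide rod along y at x = -138 mm, 92 mm up. (A partition is close on the robot's right: first lead the arm away from it, to the left.)
- shutter (a joint): Position of the grey sliding shutter along the guide rod (m): 0 is window covered, it grows as the shutter moves towards +y of the stand, 0.072 is fully open at its stop. Stays where it is left; friction about 1.5 N.
- shutter_grip (a point): Gripping point on the shutter's upright black grip: a fin 14 mm wide along the stand's y (sliding direction), 20 mm along its x, reaching from 102 to 147 mm above the table; it stands on a carriage 40 mm long, whose top is at 102 mm. The point is 128 mm above the table, in the middle of the fin, and moves with it; its axes are parallel to the stand's.
- carousel (a joint): Turn of the carousel about its upright axis (rad), counter-clockwise from above; at 0 (or 6.283) the brown bottle is exactly at the window. Can be turned either way from -1.5 to 7.8. Turns easily (about 0.02 N m) and stays where it is left.
- crank_knob: Upright round black knob, 16 mm in diameter (20 mm at its foot), 42 mm high, at the end of the crank arm on top of the carousel's centre column, 50 mm from the axis, opposite to the brown bottle. Origin at the middle of its underside, 124 mm above the table; its top is at 166 mm. Nothing else on the stand reaches above 147 mm; the arm's top is at 124 mm. It revolves freely about its own upright axis, like the grip of a hand crank, so its heading means nothing.
- brown_bottle: The brown bottle with a black screw cap, 42 mm in diameter and 78 mm high, fixed in its holder on the carousel, 70 mm from the axis. Origin at the middle of its underside, 30 mm above the table; its top is at 108 mm. The four other stations carry thin vials 16 mm in diameter.
- window_spot (a point): Point fixed on the stand, behind the middle of the guard's window, 70 mm from the carousel's axis: where the bottle's centre line must come.
- beaker: Clear beaker, 75 mm in diameter, 83 mm high, on the table beside the stand. Origin at the middle of its underside. Leave alone.
- dish: Petri dish with eggs, 58 mm in diameter, 12 mm high, on the table beside the stand. Origin at the middle of its underside. Leave alone.
- syringe: Small syringe lying on the table in front of the guard, 86 mm long, 12 mm high. Origin at the middle of its underside, y along its length. Leave alone.

How it is judged:
By the outcome, as a careful person would: the job done as asked, in the order asked, and still so for the second after the job is handed in, while the arm keeps its last pose, push and grip.
It also fails if it takes over 54 s, if anything falls off the work surface, if the arm or the gripper's body presses on something with over 40 N, if the wrist force passes 120 N, or if a joint passes its speed limit or range.

## Working session

There is one attempt and no reset: what is moved stays moved. The work goes in short steps, Python scripts to look and compute and a shell command to move; the robot and the scene stay as the last step left them, time stands still between calls to the robot, and variables do not carry over. Pictures are saved under pics/ and viewed, at most 10 in all, crops included, and the job is handed in when it is done.

```bash
mkdir -p pics
python3 - <<'E'
from cell import bot, optics
import cv2
s=bot.get_state();print({k:s[k] for k in('time','eef_pos','eef_rot','opening','force')})
for n in('top','side'):
    cv2.imwrite(f'pics/{n}0.png',optics.snapshot(n)[:,:,::-1]);print(n,optics.camera_model(n))
E
```

```text
{'time': 0.0, 'eef_pos': array([0.20225106, 0.48402744, 0.23052545]), 'eef_rot': array([-3.13997970e+00, -1.44619962e-05,  2.74580800e+00]), 'opening': 0.08537151837289794, 'force': array([-0.01838389,  0.34066582, -0.31487487])}
top {'intrinsics': array([[475.36659953,   0.        , 258.57865664],
       [  0.        , 475.36659953, 189.67108177],
       [  0.        ,   0.        ,   1.        ]]), 'k1': -0.09458621041222967, 'R': array([[-0.00587804, -0.99976527, -0.02085326],
       [-0.9817228 ,  0.00973641, -0.1900672 ],
       [ 0.19022562,  0.0193549 , -0.98154959]]), 't': array([0.06255894, 0.57251635, 1.05318218])}
side {'intrinsics': array([[480.50417891,   0.        , 256.91250576],
       [  0.        , 480.50417891, 191.94946099],
       [  0.        ,   0.        ,   1.        ]]), 'k1': -0.12193832661440171, 'R': array([[ 0.87669833, -0.48103158, -0.00294311],
       [-0.30544417, -0.55193619, -0.77593189],
       [ 0.37162334,  0.68115714, -0.63080983]]), 't': array([-0.4826794 ,  0.27788923,  1.01475723])}
```

View pics/top0.png

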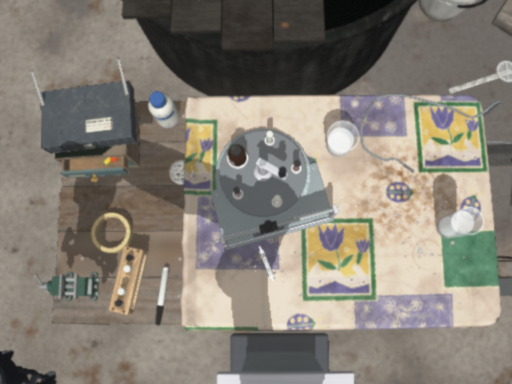

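View pics/side0.png

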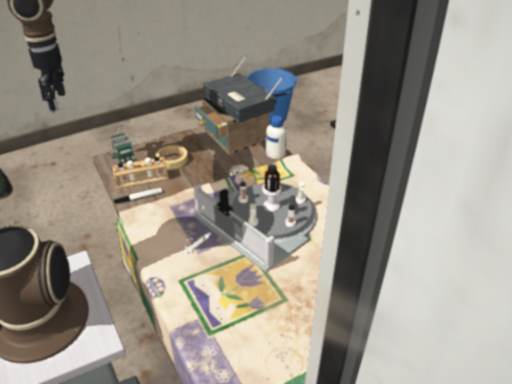

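```bash
cat > h.py <<'E'
import numpy as np, cv2
from cell import bot, optics
def proj(n,X):
    c=optics.camera_model(n); p=np.atleast_2d(X)@np.array(c['R']).T+c['t']; s=p[:,:2]/p[:,2:]
    s=s*(1+c['k1']*(s**2).sum(1,keepdims=True)); K=c['intrinsics']
    return s*K[0,0]+K[:2,2]
def at(n,uv,z):
    c=optics.camera_model(n);K=c['intrinsics'];R=np.array(c['R'])
    s=cv2.undistortPoints(np.array([[uv]],float),K,np.array([c['k1'],0,0,0,0]))[0,0]
    # forward model is x*(1+k1 r^2): same as OpenCV radial model
    d=R.T@np.array([s[0],s[1],1]);o=-R.T@c['t'];return o+d*(z-o[2])/d[2]
E
python3 - <<'E'
import cv2
t=cv2.imread('pics/top0.png')[115:285,190:370];s=cv2.imread('pics/side0.png')[150:280,180:330]
cv2.imwrite('pics/tc.png',cv2.resize(t,None,fx=3.5,fy=3.5,interpolation=2))
cv2.imwrite('pics/sc.png',cv2.resize(s,None,fx=4,fy=4,interpolation=2))
E
```

```text
(no output)
```

View pics/tc.png

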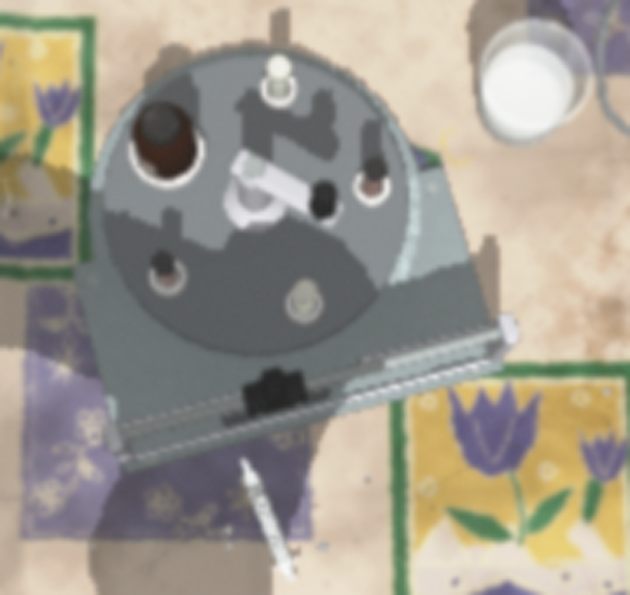

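View pics/sc.png

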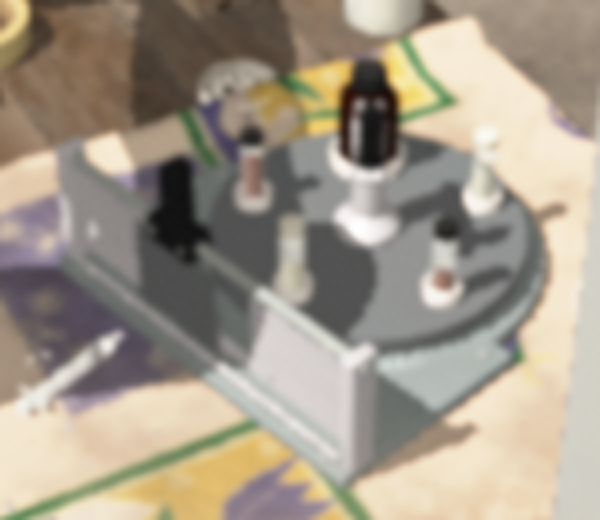

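```bash
cat > fit.py <<'E'
from h import *
from scipy.optimize import least_squares
T=lambda u,v:(u/3.5+190-.36,v/3.5+115-.36)
S=lambda u,v:(u/4+180-.375,v/4+150-.375)
def pts(p):
    x,y,a,s,q=p
    R=np.array([[np.cos(a),-np.sin(a)],[np.sin(a),np.cos(a)]])
    W=lambda X,Y,Z:np.r_[R@[X,Y]+[x,y],Z]
    st=lambda r,o:(r*np.cos(q+np.pi+o),r*np.sin(q+np.pi+o))
    return dict(cap=W(*st(.07,0),.108),knob=W(*st(.05,np.pi),.166),kfoot=W(*st(.05,np.pi),.128),bbot=W(*st(.07,0),.032),
      gripT=W(-.138,s,.147),gripC=W(-.138,s,.102),rodR=W(-.138,-.138,.092),cLb=W(-.135,.135,0),gRt=W(-.132,-.135,.08),gRb=W(-.135,-.135,0.),gLt=W(-.132,.135,.08),ax=W(0,0,.03))
obs=[('top','cap',T(162,122)),('top','knob',T(324,192)),('top','rodR',T(508,330)),('top','gripT',T(276,380)),
('top','cLb',T(125,470)),('side','gRb',S(345,480)),('side','gLt',S(70,145)),('side','gripT',S(178,160)),('side','cap',S(370,65)),('top','ax',T(254,200)),('side','gripC',S(178,240))]
def res(p):
    d=pts(p);return np.concatenate([proj(n,d[k])[0]-uv for n,k,uv in obs])
best=min((least_squares(res,[.4,.1,.25,.0,q],loss='soft_l1') for q in(0,1.5,3,4.5)),key=lambda r:r.cost)
if __name__=='__main__':
    p=best.x;print(p.round(4),best.cost)
    for (n,k,_),r in zip(obs,res(p).reshape(-1,2)):print(n,k,r.round(1))
    d=pts(p);print({k:d[k].round(3) for k in('cap','knob','gripT')})
E
python3 fit.py
```

```text
Traceback (most recent call last):
  File "fit.py", line 16, in <module>
    best=min((least_squares(res,[.4,.1,.25,.0,q],loss='soft_l1') for q in(0,1.5,3,4.5)),key=lambda r:r.cost)
  File "fit.py", line 16, in <genexpr>
    best=min((least_squares(res,[.4,.1,.25,.0,q],loss='soft_l1') for q in(0,1.5,3,4.5)),key=lambda r:r.cost)
              ~~~~~~~~~~~~~^^^^^^^^^^^^^^^^^^^^^^^^^^^^^^^^^^^^^
  File "fit.py", line 15, in res
    d=pts(p);return np.concatenate([proj(n,d[k])[0]-uv for n,k,uv in obs])
                                    ~~~~^^^^^^^^
  File "h.py", line 4, in proj
    c=optics.camera_model(n); p=np.atleast_2d(X)@np.array(c['R']).T+c['t']; s=p[:,:2]/p[:,2:]
ValueError: time passes only in moves, steps and waits
```

```bash
python3 - <<'E'
s=open('h.py').read().replace("def proj","CAM={n:optics.camera_model(n) for n in('top','side')}\ndef proj",1).replace("c=optics.camera_model(n)","c=CAM[n]")
open('h.py','w').write(s)
E
python3 fit.py
```

```text
[0.6199 0.0496 0.2379 0.0186 3.9295] 21.214996743838366
top cap [-0.8 -0.1]
top knob [-0.5  0.2]
top rodR [2.  0.9]
top gripT [0.3 0.8]
top cLb [-3.7 -7.2]
side gRb [ 3.  -0.8]
side gLt [0.9 3.3]
side gripT [-0.5  1.2]
side cap [-0.2  0.7]
top ax [0.  0.7]
side gripC [ 0.4 -4.2]
{'cap': array([0.656, 0.109, 0.108]), 'knob': array([0.594, 0.007, 0.166]), 'gripT': array([0.481, 0.035, 0.147])}
```

```bash
sed -i "s/^('top','cLb',T(125,470)),/(/;s/^(('side/('side/;s/,('side','gripC',S(178,240))\]/]/" fit.py; python3 fit.py
cat > ov.py <<'E'
from fit import *
def overlay(p,ti,si,out,extra={}):
    x,y,a,s,q=p;c,sn=np.cos(a),np.sin(a)
    W=lambda L:np.array([[x+c*X-sn*Y,y+sn*X+c*Y,Z] for X,Y,Z in L])
    box=lambda xs,ys,z:W([(xs[0],ys[0],z),(xs[1],ys[0],z),(xs[1],ys[1],z),(xs[0],ys[1],z),(xs[0],ys[0],z)])
    th=np.linspace(0,2*np.pi,25)
    circ=lambda X,Y,r,z:W([(X+r*np.cos(t),Y+r*np.sin(t),z) for t in th])
    C,Sn=np.cos(q),np.sin(q)
    L=[W([(-.132,-.135,0),(-.132,-.135,.08),(-.132,.135,.08),(-.132,.135,0),(-.132,-.135,0)]),W([(-.132,-.034,0),(-.132,-.034,.08)]),W([(-.132,.034,0),(-.132,.034,.08)]),
     W([(-.138,-.135,.092),(-.138,.135,.092)]),box((-.148,-.128),(s-.007,s+.007),.147),box((-.148,-.128),(s-.007,s+.007),.102),
     circ(-.07*C,-.07*Sn,.021,.03),circ(-.07*C,-.07*Sn,.012,.108),circ(.05*C,.05*Sn,.008,.166),circ(.05*C,.05*Sn,.01,.124),circ(0,0,.004,.124)]
    o=[]
    for n,im,(u,v,w,h) in(('top',ti,(205,125,140,130)),('side',si,(185,155,140,130))):
        f=4;I=cv2.resize(im[v:v+h,u:u+w],None,fx=f,fy=f,interpolation=2)
        for l in L: cv2.polylines(I,[np.int32(((proj(n,l)-[u,v]+.5)*f).round())],False,(0,0,255) if n=='top' else (0,0,255),1)
        o.append(I[:, :])
    I=np.hstack(o);cv2.imwrite(out,cv2.resize(I,(800,int(I.shape[0]*800/I.shape[1])),interpolation=cv2.INTER_AREA))
if __name__=='__main__': overlay(best.x,cv2.imread('pics/top0.png'),cv2.imread('pics/side0.png'),'pics/ov0.png')
E
python3 ov.py
```

```text
[0.6209 0.0495 0.2011 0.0145 3.9715] 5.809549440032088
top cap [-0.8 -0.4]
top knob [-0.5 -0.3]
top rodR [0.3 3.2]
top gripT [-0.2  0.1]
side gRb [ 0.4 -1.1]
side gLt [1.8 1.5]
side gripT [-0.1  0.8]
side cap [0.  0.6]
top ax [0.  0.3]
{'cap': array([0.657, 0.11 , 0.108]), 'knob': array([0.595, 0.007, 0.166]), 'gripT': array([0.483, 0.036, 0.147])}
```

View pics/ov0.png

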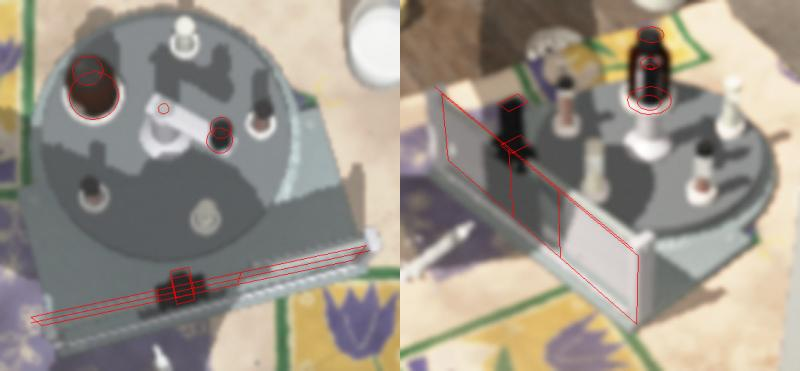

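Run:
```python
from h import *
for n,(u,v,w,h) in(('top',(205,190,140,70)),('side',(185,170,110,120))):
    g=cv2.imread(f'pics/{n}0.png',0)[v:v+h,u:u+w]
    L=cv2.createLineSegmentDetector().detect(g)[0][:,0]+[u,v,u,v]
    for l in sorted(L,key=lambda l:l[0]):
        if np.hypot(*(l[2:]-l[:2]))>20: print(n,l.round(1),((l[3]-l[1])/(l[2]-l[0])).round(3), 'z.08',at(n,l[:2],.08)[:2].round(3),at(n,l[2:],.08)[:2].round(3),'z0',at(n,l[:2],0)[:2].round(3),at(n,l[2:],0)[:2].round(3))
```

```text
top [223.7 249.1 267.3 237.1] -0.277 z.08 [0.434 0.136] [0.46  0.039] z0 [0.439 0.144] [0.467 0.039]
top [281.6 235.2 275.7 258.8] -3.961 z.08 [0.464 0.007] [0.412 0.021] z0 [0.471 0.004] [0.415 0.019]
top [283.1 228.1 254.2 236.3] -0.284 z.08 [0.48  0.003] [0.462 0.068] z0 [0.489 0.   ] [0.469 0.07 ]
top [301.2 258.2 300.6 229.3] 49.118 z.08 [ 0.412 -0.036] [ 0.477 -0.036] z0 [ 0.416 -0.042] [ 0.485 -0.042]
top [301.6 195.9 321.5 189.6] -0.315 z.08 [ 0.553 -0.04 ] [ 0.567 -0.086] z0 [ 0.567 -0.046] [ 0.582 -0.095]
top [304.7 228.2 305.7 258.2] 29.78 z.08 [ 0.479 -0.045] [ 0.412 -0.046] z0 [ 0.488 -0.052] [ 0.416 -0.052]
top [305.8 219.1 325.5 214.9] -0.214 z.08 [ 0.5   -0.048] [ 0.509 -0.093] z0 [ 0.51  -0.055] [ 0.52  -0.103]
top [325.8 217.6 304.2 223.7] -0.282 z.08 [ 0.503 -0.094] [ 0.489 -0.044] z0 [ 0.513 -0.103] [ 0.499 -0.051]
top [330.6 208.2 298.4 216.8] -0.267 z.08 [ 0.524 -0.105] [ 0.505 -0.032] z0 [ 0.536 -0.116] [ 0.516 -0.037]
top [343.2 221.9 323.1 222.9] -0.049 z.08 [ 0.493 -0.132] [ 0.491 -0.087] z0 [ 0.502 -0.145] [ 0.5   -0.096]
side [185.3 276.2 242.1 253.6] -0.3
[... 886 characters left out ...]
07 -0.187] z0 [ 0.485 -0.148] [ 0.435 -0.127]
side [263.3 261.7 242.1 245.4] 0.769 z.08 [ 0.484 -0.151] [ 0.466 -0.085] z0 [ 0.52  -0.087] [ 0.501 -0.014]
side [266.3 235.9 249.6 224. ] 0.707 z.08 [ 0.529 -0.085] [ 0.514 -0.031] z0 [ 0.57  -0.014] [0.554 0.046]
side [267.7 272.5 279.9 288.6] 1.314 z.08 [ 0.477 -0.183] [ 0.477 -0.233] z0 [ 0.512 -0.122] [ 0.513 -0.178]
side [268.8 268.1 269.  241.9] -153.402 z.08 [ 0.485 -0.173] [ 0.525 -0.104] z0 [ 0.521 -0.111] [ 0.565 -0.036]
side [274.8 288.7 257.1 265.5] 1.31 z.08 [ 0.468 -0.228] [ 0.467 -0.154] z0 [ 0.502 -0.172] [ 0.501 -0.091]
side [292.3 260.3 269.4 269.3] -0.393 z.08 [ 0.541 -0.178] [ 0.484 -0.177] z0 [ 0.583 -0.117] [ 0.521 -0.115]
```

```bash
sed -i "s/for n,k,uv in obs\])/for n,k,uv in obs]+[[(p[2]-.259)*300]])/;s/res(p).reshape/res(p)[:-1].reshape/" fit.py; python3 fit.py; python3 ov.py;  cp pics/ov0.png pics/ov1.png
```

```text
[0.6203 0.0507 0.2559 0.0204 3.9103] 11.405921522966771
top cap [-1.3 -0.3]
top knob [-1.1  0.1]
top rodR [ 2.2 -0.6]
top gripT [0.1 0.7]
side gRb [ 4.3 -1.1]
side gLt [0.7 3.8]
side gripT [-0.5  1.1]
side cap [-0.2  0.5]
top ax [-0.5  0.6]
{'cap': array([0.657, 0.111, 0.108]), 'knob': array([0.594, 0.008, 0.166]), 'gripT': array([0.482, 0.036, 0.147])}
```

View pics/ov1.png

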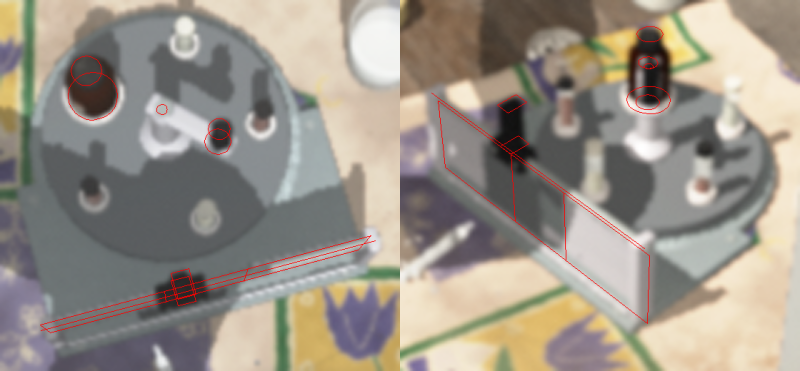

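Overlay check: the fit is sound (grip at top-panel (182,285), knob at (218,132), brown bottle at (90,85)). The shutter is about 20 mm open, and the carousel sits at about 3.91 rad. Next I turn the tool into line with the stand.

```bash
python3 -m handwheel '{"linear":[[0,0,0],[0,0,0],[0,0,0],[0,0,0],[0,0,0],[0,0,0],[0,0,0],[0,0,0],[0,0,0],[0,0,0],[0,0,0]],"delta_rot":[[0,0,-0.933],[0,0,-0.933],[0,0,-0.933],[0,0,-0.933],[0,0,-0.933],[0,0,-0.933],[0,0,-0.933],[0,0,-0.933],[0,0,-0.933],[0,0,-0.933],[0,0,0]],"claw":[-1,-1,-1,-1,-1,-1,-1,-1,-1,-1,-1]}' 40; python3 -c "
from cell import bot;s=bot.get_state();print(s['qpos'].round(3),s['eef_rot'])"
```

```text
time: 1.02
eef_pos: [0.2023, 0.4842, 0.2308]
eef_rot: [-3.141, -0.001, -2.884]
force: [0.4, -0.1, -0.1]
opening: 0.0856
gripper_force: 0.0
[ 1.175  0.126 -0.04   1.405  0.     0.918] [-3.14084444e+00 -5.92962905e-04 -2.88445780e+00]
```

```bash
python3 -m handwheel '{"linear":[[-0.3,-0.9,0],[-0.3,-1,0],[-0.3,-1,0],[-0.3,-1,0],[-0.3,-1,0],[-0.3,-1,0],[-0.3,-1,0],[-0.3,-1,0],[-0.3,-1,0],[-0.3,-1,0],[-0.3,-1,0],[-0.3,-1,0],[-0.3,-1,0],[-0.3,-1,0],[-0.3,-1,0],[-0.3,-1,0],[-0.3,-1,0],[-0.3,-1,0],[-0.3,-1,0],[-0.3,-1,0]],"delta_rot":[[0,0,0],[0,0,0],[0,0,0],[0,0,0],[0,0,0],[0,0,0],[0,0,0],[0,0,0],[0,0,0],[0,0,0],[0,0,0],[0,0,0],[0,0,0],[0,0,0],[0,0,0],[0,0,0],[0,0,0],[0,0,0],[0,0,0],[0,0,0]],"claw":[-0.3,-0.3,-0.3,-0.3,-0.3,-0.3,-0.3,-0.3,-0.3,-0.3,-0.3,-0.3,-0.3,-0.3,-0.3,-0.3,-0.3,-0.3,-0.3,-0.3]}'
python3 -m handwheel '{"linear":[[0,0,0],[0,0,0]],"delta_rot":[[0,0,0],[0,0,0]],"claw":[-0.3,-0.3]}'
python3 - <<'E'
from cell import bot
import numpy as np
s=bot.get_state();p=s['eef_pos'];a=.256
for t in([.482,.036,.111],):
    d=np.array(t)-p;print('tool rows',(np.array([-(d[0]*np.cos(a)+d[1]*np.sin(a)),-d[0]*np.sin(a)+d[1]*np.cos(a),-d[2]])/.025).round(2))
E
```

```text
time: 2.68
eef_pos: [0.4737, 0.0397, 0.2311]
eef_rot: [3.142, -0.0, -2.888]
force: [0.1, 0.2, -0.0]
opening: 0.0553
gripper_force: 0.0
time: 2.85
eef_pos: [0.4735, 0.04, 0.2308]
eef_rot: [3.141, -0.001, -2.89]
force: [-0.6, 0.4, -0.3]
opening: 0.0554
gripper_force: 0.0
tool rows [-0.29 -0.24  4.79]
```

```bash
python3 -m handwheel '{"linear":[[-0.29,-0.24,0],[0,0,0.8],[0,0,0.8],[0,0,0.8],[0,0,0.8],[0,0,0.8],[0,0,0.7],[0,0,0],[0,0,0]],"delta_rot":[[0,0,0],[0,0,0],[0,0,0],[0,0,0],[0,0,0],[0,0,0],[0,0,0],[0,0,0],[0,0,0]],"claw":[-0.3,-0.3,-0.3,-0.3,-0.3,-0.3,-0.3,-0.3,-0.3]}'
python3 - <<'E'
from h import *
t=optics.snapshot('top')[:,:,::-1][180:270,220:320];s=optics.snapshot('side')[:,:,::-1][140:240,190:290]
cv2.imwrite('pics/g1.png',np.hstack([cv2.resize(t,(400,360),interpolation=2),cv2.resize(s,(360,360),interpolation=2)]))
E
```

```text
time: 3.6
eef_pos: [0.4811, 0.0376, 0.1134]
eef_rot: [3.141, -0.002, -2.885]
force: [-0.4, -0.5, 0.2]
opening: 0.0556
gripper_force: 0.0
```

View pics/g1.png

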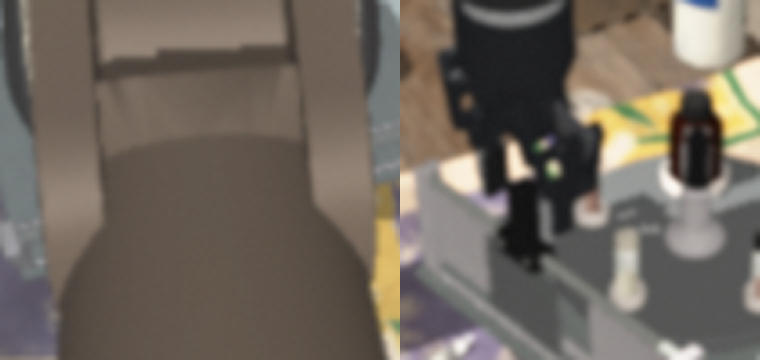

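The fin (522,215) stands between the two fingers (493,170) and (560,200), so I close.

```bash
python3 -m handwheel '{"linear":[[0,0,0],[0,0,0],[0,0,0],[0,0,0],[0,0,0],[0,0,0],[0,0,0],[0,0,0]],"delta_rot":[[0,0,0],[0,0,0],[0,0,0],[0,0,0],[0,0,0],[0,0,0],[0,0,0],[0,0,0]],"claw":[1,1,1,1,1,1,1,1]}' 40
```

```text
time: 4.37
eef_pos: [0.4823, 0.0371, 0.1146]
eef_rot: [-3.141, 0.001, -2.886]
force: [-0.9, -1.0, 6.1]
opening: 0.0134
gripper_force: 41.1
```

```bash
python3 -m handwheel '{"linear":[[0,0.3,0],[0,0.4,0],[0,0.4,0],[0,0.4,0],[0,0.2,0],[0,0,0],[0,0,0]],"delta_rot":[[0,0,0],[0,0,0],[0,0,0],[0,0,0],[0,0,0],[0,0,0],[0,0,0]],"claw":[1,1,1,1,1,1,1]}';
python3 -m handwheel '{"linear":[[0,0.1,0],[0,0.1,0],[0,0,0]],"delta_rot":[[0,0,0],[0,0,0],[0,0,0]],"claw":[1,1,1]}'
```

```text
time: 4.95
eef_pos: [0.4712, 0.0787, 0.1146]
eef_rot: [3.141, 0.001, -2.885]
force: [-2.6, 1.2, 6.2]
opening: 0.0132
gripper_force: 41.3
time: 5.2
eef_pos: [0.47, 0.0831, 0.1146]
eef_rot: [-3.141, 0.001, -2.886]
force: [-1.3, -0.5, 5.0]
opening: 0.0134
gripper_force: 41.3
```

```bash
for i in 1; do :; done; python3 -m handwheel '{"linear":[[0,0.08,0],[0,0.08,0],[0,0,0]],"delta_rot":[[0,0,0],[0,0,0],[0,0,0]],"claw":[1,1,1]}';python3 -m handwheel '{"linear":[[0,0.08,0],[0,0.08,0],[0,0,0]],"delta_rot":[[0,0,0],[0,0,0],[0,0,0]],"claw":[1,1,1]}'
```

```text
time: 5.45
eef_pos: [0.47, 0.0833, 0.1146]
eef_rot: [-3.132, 0.001, -2.888]
force: [3.7, -17.6, 6.2]
opening: 0.0135
gripper_force: 41.8
time: 5.7
eef_pos: [0.4699, 0.0834, 0.1146]
eef_rot: [-3.123, 0.001, -2.89]
force: [7.3, -33.8, 5.5]
opening: 0.0133
gripper_force: 47.9
```

```bash
python3 -m handwheel '{"linear":[[0,-0.15,0],[0,-0.12,0],[0,0,0]],"delta_rot":[[0,0,0],[0,0,0],[0,0,0]],"claw":[1,1,1]}'; python3 -m handwheel '{"linear":[[0,0,0],[0,0,0],[0,0,0],[0,0,0],[0,0,-0.8],[0,0,-0.9],[0,0,-0.9],[0,0,-0.9],[0,0,-0.9],[0,0,0]],"delta_rot":[[0,0,0],[0,0,0],[0,0,0],[0,0,0],[0,0,0],[0,0,0],[0,0,0],[0,0,0],[0,0,0],[0,0,0]],"claw":[-0.3,-0.3,-0.3,-0.3,-0.3,-0.3,-0.3,-0.3,-0.3,-0.3]}'
python3 -m handwheel '{"linear":[[-0.8,-0.85,0],[-0.8,-0.85,0],[-0.8,-0.85,0],[-0.8,-0.85,0],[-0.8,-0.85,0],[0,0,0],[0,0,0]],"delta_rot":[[0,0,0],[0,0,0],[0,0,0],[0,0,0],[0,0,0],[0,0,0],[0,0,0]],"claw":[-0.3,-0.3,-0.3,-0.3,-0.3,-0.3,-0.3]}'
```

```text
time: 5.95
eef_pos: [0.47, 0.0832, 0.1146]
eef_rot: [-3.141, 0.001, -2.887]
force: [-1.3, -3.3, 6.0]
opening: 0.0134
gripper_force: 41.5
time: 6.78
eef_pos: [0.4711, 0.0847, 0.228]
eef_rot: [-3.141, 0.006, -2.886]
force: [0.9, -0.3, 1.3]
opening: 0.0553
gripper_force: 0.0
time: 7.37
eef_pos: [0.5935, 0.0061, 0.2219]
eef_rot: [3.141, -0.002, -2.887]
force: [-0.9, 1.2, 0.9]
opening: 0.0551
gripper_force: 0.0
```

```bash
python3 -m handwheel '{"linear":[[-0.06,0,0.5],[0,0,0.7],[0,0,0.7],[0,0,0.7],[0,0,0.6],[0,0,0.5],[0,0,0],[0,0,0]],"delta_rot":[[0,0,0],[0,0,0],[0,0,0],[0,0,0],[0,0,0],[0,0,0],[0,0,0],[0,0,0]],"claw":[-0.3,-0.3,-0.3,-0.3,-0.3,-0.3,-0.3,-0.3]}'
python3 - <<'E'
from h import *
t=optics.snapshot('top')[:,:,::-1][150:250,210:330];s=optics.snapshot('side')[:,:,::-1][140:250,190:330]
cv2.imwrite('pics/g2.png',np.hstack([cv2.resize(t,(360,300),interpolation=2),cv2.resize(s,(382,300),interpolation=2)]))
E
```

```text
time: 8.03
eef_pos: [0.5932, 0.0077, 0.1309]
eef_rot: [3.141, -0.002, -2.885]
force: [0.3, -0.7, 0.8]
opening: 0.0554
gripper_force: 0.0
```

View pics/g2.png

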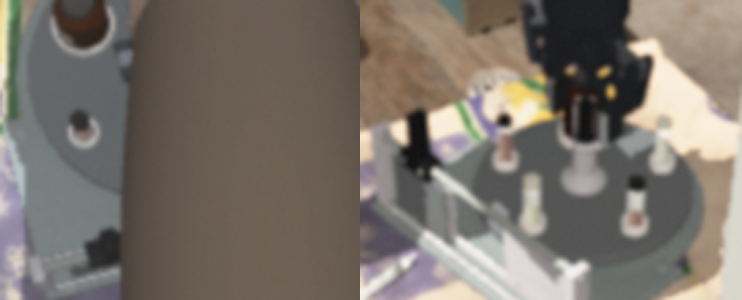

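The shutter is open (fin at (418,130), open window in front of the carousel) and the fingers are around the knob area near (590,100). I close on the knob.

```bash
python3 -m handwheel '{"linear":[[0,0,0],[0,0,0],[0,0,0],[0,0,0],[0,0,0],[0,0,0],[0,0,0],[0,0,0]],"delta_rot":[[0,0,0],[0,0,0],[0,0,0],[0,0,0],[0,0,0],[0,0,0],[0,0,0],[0,0,0]],"claw":[1,1,1,1,1,1,1,1]}' 40
```

```text
time: 8.8
eef_pos: [0.5948, 0.0065, 0.1322]
eef_rot: [-3.141, 0.001, -2.886]
force: [-1.1, -3.0, 6.8]
opening: 0.0147
gripper_force: 39.5
```

Run:
```python
import numpy as np
f=np.linspace(3.888,6.283,17);x=.05*np.cos(f);y=.05*np.sin(f)
print(np.c_[-np.diff(x),np.diff(y)].__truediv__(.025).round(2).tolist())
```

```text
[[-0.22, -0.2], [-0.25, -0.17], [-0.27, -0.13], [-0.29, -0.09], [-0.3, -0.04], [-0.3, -0.0], [-0.3, 0.04], [-0.29, 0.09], [-0.27, 0.13], [-0.25, 0.17], [-0.22, 0.2], [-0.19, 0.23], [-0.15, 0.26], [-0.11, 0.28], [-0.07, 0.29], [-0.02, 0.3]]
```

```bash
python3 -m handwheel '{"linear":[[-0.22,-0.2,0],[-0.25,-0.17,0],[-0.27,-0.13,0],[-0.29,-0.09,0],[0,0,0],[0,0,0]],"delta_rot":[[0,0,0],[0,0,0],[0,0,0],[0,0,0],[0,0,0],[0,0,0]],"claw":[1,1,1,1,1,1]}'
python3 -m handwheel '{"linear":[[-0.3,-0.04,0],[-0.3,0,0],[-0.3,0.04,0],[-0.29,0.09,0],[0,0,0],[0,0,0]],"delta_rot":[[0,0,0],[0,0,0],[0,0,0],[0,0,0],[0,0,0],[0,0,0]],"claw":[1,1,1,1,1,1]}'
```

```text
time: 9.3
eef_pos: [0.6248, -0.001, 0.1322]
eef_rot: [-3.141, 0.003, -2.886]
force: [0.6, -1.7, 5.7]
opening: 0.0149
gripper_force: 39.6
time: 9.8
eef_pos: [0.6527, 0.0099, 0.1322]
eef_rot: [3.141, 0.002, -2.885]
force: [-1.1, 0.7, 5.6]
opening: 0.0149
gripper_force: 39.9
```

Forces are low, so I go on.

```bash
python3 -m handwheel '{"linear":[[-0.27,0.13,0],[-0.25,0.17,0],[-0.22,0.2,0],[-0.19,0.23,0],[0,0,0],[0,0,0]],"delta_rot":[[0,0,0],[0,0,0],[0,0,0],[0,0,0],[0,0,0],[0,0,0]],"claw":[1,1,1,1,1,1]}'
python3 -m handwheel '{"linear":[[-0.15,0.26,0],[-0.11,0.28,0],[-0.07,0.29,0],[-0.02,0.3,0],[0,0,0],[0,0,0]],"delta_rot":[[0,0,0],[0,0,0],[0,0,0],[0,0,0],[0,0,0],[0,0,0]],"claw":[1,1,1,1,1,1]}'
python3 - <<'E'
import numpy as np
from scipy.optimize import least_squares
from cell import bot
e=bot.get_state()['eef_pos']
P=np.array([[.5948,.0065],[.6248,-.001],[.6527,.0099]]);
print(e)
E
```

```text
time: 10.3
eef_pos: [0.6691, 0.0339, 0.1322]
eef_rot: [3.14, 0.0, -2.885]
force: [-5.1, 2.0, 8.3]
opening: 0.0147
gripper_force: 40.2
time: 10.8
eef_pos: [0.6695, 0.0625, 0.1322]
eef_rot: [3.141, -0.002, -2.885]
force: [-7.2, -1.2, 9.0]
opening: 0.0147
gripper_force: 40.3
[0.66954206 0.06247904 0.13215919]
```

Now check with a circle fit and with the pictures.

Run:
```python
from h import *
from scipy.optimize import least_squares
P=np.array([[.5948,.0065],[.6248,-.001],[.6527,.0099],[.6691,.0339],[.66954,.06248]])
for fix in(1,0):
    r=least_squares(lambda c:np.hypot(*(P-c[:2]).T)-(.05 if fix else c[2]),[.62,.05,.05])
    d=P[-1]-r.x[:2];print(r.x.round(4),(r.fun*1e3).round(2),np.arctan2(d[1],d[0]).round(4))
from fit import *
from ov import overlay
t=np.ascontiguousarray(optics.snapshot('top')[:,:,::-1]);s=np.ascontiguousarray(optics.snapshot('side')[:,:,::-1])
cv2.imwrite('pics/t3.png',t);cv2.imwrite('pics/s3.png',s)
overlay([.6218,.0491,.259,.072,0.0],t,s,'pics/ov3.png')
```

```text
[0.6214 0.0489 0.05  ] [ 0.03 -0.01 -0.01 -0.    0.03] 0.2754
[0.6214 0.0489 0.0501] [ 0. -0.  0. -0. -0.] 0.2741
```

View pics/ov3.png

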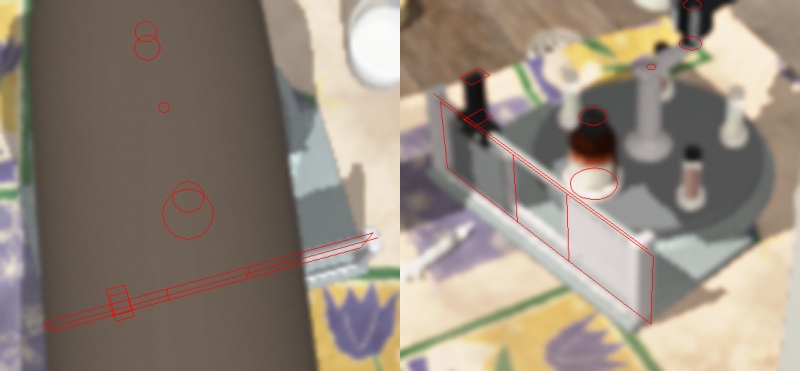

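The picture shows the bottle (592,150) behind the window. The circle fit gives the axis to 0.1 mm and says the carousel has gone 0.015 rad too far, so I turn it back by 0.8 mm.

```bash
python3 -m handwheel '{"linear":[[0.02,-0.034,0],[0,0,0],[0,0,0],[0,0,0],[0,0,0]],"delta_rot":[[0,0,0],[0,0,0],[0,0,0],[0,0,0],[0,0,0]],"claw":[1,1,1,1,1]}'
python3 - <<'E'
import numpy as np
from cell import bot
e=bot.get_state()['eef_pos'];print(e, np.arctan2(e[1]-.0489,e[0]-.6214)-.2588)
E
```

```text
time: 11.32
eef_pos: [0.6699, 0.0611, 0.1322]
eef_rot: [3.141, -0.001, -2.886]
force: [-5.7, -0.3, 8.6]
opening: 0.0147
gripper_force: 40.2
[0.6698817  0.06111422 0.13218361] -0.012001345094916821
```

```bash
python3 -m handwheel '{"linear":[[0,0.022,0],[0,0,0],[0,0,0],[0,0,0],[0,0,0]],"delta_rot":[[0,0,0],[0,0,0],[0,0,0],[0,0,0],[0,0,0]],"claw":[1,1,1,1,1]}'
python3 - <<'E'
import numpy as np
from cell import bot
s=bot.get_state();e=s['eef_pos'];print(e, np.arctan2(e[1]-.0489,e[0]-.6214)-.2588)
E
```

```text
time: 11.73
eef_pos: [0.6697, 0.0615, 0.1322]
eef_rot: [3.141, -0.001, -2.886]
force: [-4.7, -1.5, 8.1]
opening: 0.015
gripper_force: 40.2
[0.66974035 0.06151711 0.13216748] -0.003490155861795685
```

```bash
python3 -c "
from cell import bot;print(bot.finish_job())"
```

```text
the job is handed in; nothing more can be done
None
```

I slid the shutter open to its stop, then turned the carousel until the brown bottle stood centred behind the window (about 0.2 mm off by my measurement). I handed the job in at about 12 s with the knob still gripped; the arm went nowhere near the beaker, dish or syringe.

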